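# Load a lock cylinder into the covered jig

## Task

Pick up the yellow screwdriver, put its blade into the notch under the front edge of the jig's blue cover and lever the cover up and over until it leans back open on its stop; do not lift the cover with the fingers. Lay the screwdriver back down on the bench, then take the brass lock cylinder and lower it, the same way up as it stands, into the jig's long pocket without dropping it, so that it sits flat on the bottom, and let go. Leave the spool, the tape roll and the small brass block where they are.

Things in the scene. Friction and masses are not known exactly. Their poses are not given: they have to be found in the camera images.
- jig: fixed aluminium jig on the left, 112 (x) x 68 (y) x 75 mm (z) with a dark steel foot 116 x 72 mm and a blue hinged cover on its flat top. Origin: centre of the underside, on the bench. x points from the notched front, which looks towards the robot, to the hinge at the back (0.35 to 0.75 rad left of world +x), z up. In the top, under the cover, is one long pocket along x
- pocket (a point): centre of the pocket's floor, 9.75 mm from the jig's origin along +x and 57 mm up; axes as the jig's. The pocket is 71.5 mm (x) x 18 mm (y), 18 mm deep below the jig's 75 mm high top, its mouth bevelled by 3 mm; the seated cylinder stands 15 mm proud of the top
- notch (a point): mouth of the pry notch, at the middle of the jig's front face, 66 mm up; the notch is 30 mm wide (y), 18 mm high (57 to 75 mm up) and 20 mm deep (towards +x), closed above by the cover's underside
- hinge (a point): middle of the cover's hinge line (runs along the jig's y), 59 mm behind the jig's origin along x and 78 mm up
- cover (a joint): cover angle in rad: 0 closed, 2.1 open, leaning back on its stop (its edge then about 180 mm up). Flat plate 112 x 66 x 5 mm, 80 g, its underside 3 mm below the hinge line when shut; loose hinge with a little drag, no catch: below about 1.45 rad it falls shut, beyond about 1.7 rad it falls open by itself
- cover_edge (a point): middle of the lower front edge of the cover, 115 mm from the hinge line
- driver: small screwdriver, yellow round handle, 60 g, 147 mm long; lies loose on the right, blade pointing away from the robot and to its left, can roll. Origin: 14.5 mm off (beneath) the tool's axis where handle and shaft meet. Blade along -y; handle along +y from -2 to +74 mm, 29 mm diameter; shaft 6 mm diameter, blade 6.5 mm wide, 2 mm thick
- driver_grip (a point): point on the screwdriver's axis in the handle, at its centre of mass, 107 mm from the tip; axes as the screwdriver's. Held well away from this point the round handle swings in the fingers
- driver_tip (a point): end of the screwdriver's blade, on its axis
- lock: brass euro lock cylinder, about 160 g, 17 (x) x 68 (y) x 33 mm (z), standing with its narrow flange down and the round 17 mm barrel (axis 24 mm up) along the top; 10 mm wide at the foot. Origin: centre of its underside. Fits the pocket either way round, its length along the pocket's. Between it and the jig stands the red machine, its black column 385 mm high at x 0.42, y -0.18
- spool: bystander: orange and black spool, 48 mm diameter, 32 mm high, origin in the middle of its underside
- tape: bystander: beige tape roll lying flat, 60 mm diameter, 18 mm high, origin in the middle of its underside
- brass: bystander: small brass packing block, 24 x 32 x 21 mm, origin in the middle of its underside

How it is judged:
By the outcome, as a careful person would: the job done as asked, in the order asked, and still so for the second after the job is handed in, with the robot touching nothing.
It also fails if it takes over 72 s, if anything falls off the work surface, if the arm or the gripper's body presses on something with over 40 N, if the wrist force passes 120 N, or if a joint passes its speed limit or range.

## Robot

A 6-joint arm with a two-finger parallel gripper is mounted at the origin on a cart in front of the work surface, level with it; the furniture and walls round the work are solid. World frame = base frame: x ahead of the robot, y to its left, z up, the work surface at z = 0. Lengths are in m, angles in rad, forces in N, time in s.
With the tool pointing down it reaches from about 0.25 to 0.85 m from the base axis. Payload 12.5 kg.
Tool frame: the origin (TCP) lies midway between the tips of the shut fingers; the grasp point (between the pads) lies 19 mm behind it; z points along the fingers, y is the line along which they close (so a half turn about z gives the same grasp; the last joint's range is limited). The gripper opens to 93 mm and grips with 3 to 60 N. Pads are 15 mm wide; open, the fingers measure 128 mm over their backs; the gripper's body (75 mm by 188 mm) begins 65 mm behind the grasp point.
Start: joints at [-1.352, 0.351, 1.652, -0, 1.139, -0.085], TCP at [0.165, -0.525, 0.219] pointing down, gripper open.
Joint ranges: [-2.75, 2.75], [-0.79, 2.1], [0.01, 2.65], [-1.57, 4.71], [0.07, 3.14], [-2.87, 2.87]. Speed limits (rad/s): [2.22, 2.22, 2.79, 3.14, 3.14, 3.14].

## Interface

Orientations are given as a unit quaternion [w, x, y, z].
In Python, from cell import arm gives the robot as it stands. The module is installed in compiled form; this text tells all that it offers.
- The arm moves only by the tool send_rows, never from a script. Its arguments are lists of equal length, an entry for each row: "grip": the opening, from -1 (shut) to 1 (fully open); "offset": the shift along the tool's x, y, z scaled (see below), a list of three; "roll": the turn about the tool's z scaled (see below). A call has exactly 5 rows; each row is the pose to reach, as a shift and turn from the pose commanded when the call began, along the tool's axes at that moment; what a row does not reach only later rows make up. The controller multiplies each number of a shift by 0.2 m and each number of a turn by pi/2 rad. A row lasts 1/12 s, in which the tool goes at most 41.7 mm and 7.16 degrees, less where a joint would pass 70% of its speed; a pose out of reach is approached as far as the arm can. A call with a number of a shift or a turn outside -1 to 1 is refused whole. A call with a gripper value outside its range is refused whole. The fingers move at their own pace and stop on an object; the grip force is fixed at half the most. Time passes only in rows, so rows that repeat a pose let the fingers close, or fill a call up. It gives the time, the measured TCP pose, the force, the opening and the grip force at its end, in the units of the state.
- arm.get_state(): the state, without advancing time (a new reading comes with each control period).
- arm.read_camera(name): name is "scene" or "top" or "wrist"; returns (picture, depth): 420x560x3 uint8, red, green, blue; 420x560 float32, m along the optical axis (not along the pixel's ray), 0 where there is no reading.
- arm.calibration(name): a dict with "fx", "fy", "cx", "cy" (pixels), "T" (4x4, takes a point from camera to world coordinates); the wrist camera has in their place "hand_eye" (4x4, takes a point from camera to tool coordinates, whose origin is the TCP and whose axes are the flange's). Camera axes: x right, y down, z forward; pixel columns grow to the right and rows downward; lengths in m; the calibration is good to about 2 mm. A picture is of the moment at which its call begins: read the wrist's pose just before it. calibration takes no time and is no camera call.
- arm.close_job(): hands the job in; it is judged then, once.
Trained networks look in the newest picture that a camera, given by its name, has taken for a name from the list of things; names that differ only in an ending like _2 or _b are one class to them, and where a whole thing is asked for, a point or a joint stands for the part that bears it (a point fixed in the world has none). Each returns a list of dicts, best first, with "conf" (0 to 1); they miss things now and then, are a little off and sometimes report something else, mostly with a low value. They report only what shows in the picture. A call takes as long as a camera call.
- arm.look_for(thing, camera): "box" ([left, top, width, height] as shares, 0 to 1, of the picture: columns of its width, rows of its height, round what is visible of it).
- arm.masks_of(thing, camera): "mask" (420x560 bool, what is visible of it) and "box" ([left, top, width, height] as shares, 0 to 1, of the picture: columns of its width, rows of its height, round what is visible of it).
- arm.tip_of(thing, camera): "centre" ([column, row] as shares, 0 to 1, of the picture: columns of its width, rows of its height: a listed point, or the origin of a listed thing).
The state is a dict: "time": time; "q": joint angles; "qd": joint speeds; "tau": joint torques, N m; "tool_pos": TCP position; "orientation": TCP orientation; "ft_force": force on the tool from outside, world axes, zero at the start; "moment": the same for the moment, N m; "opening": finger opening in m; "finger_force": force on a finger pad.
Only numpy, scipy, OpenCV 4.12 (cv2) and the standard library are available. Lean on these libraries where they do the work, as an engineer would, in place of code of your own. Each camera call takes 0.05 s, during which the arm holds its last target. There are 200 camera calls.

## Working session

There is one attempt and no reset: what is moved stays moved. The work goes in short steps, Python scripts to look and compute and a tool call to move; the robot and the scene stay as the last step left them, time stands still between calls to the robot, and variables do not carry over. Pictures are saved under pics/ and viewed, at most 10 in all, crops included, and the job is handed in when it is done.

Besides the shell and the picture viewer there is one more tool, called after ">>>" as name(argument=value, ...) on one line, values as JSON. send_rows: Moves the arm, as the interface text tells. Shifts and turns lie within -1 to 1; 1 stands for 0.2 m of shift or pi/2 rad of turn. Its arguments: {"type":"object","properties":{"grip":{"type":"array","items":{"type":"number"}},"offset":{"type":"array","items":{"type":"array","items":{"type":"number"}}},"roll":{"type":"array","items":{"type":"number"}}},"required":["grip","offset","roll"]}

```bash
mkdir -p pics
cat > h.py <<'E'
import numpy as np, cv2
from cell import arm
from scipy.spatial.transform import Rotation as R
def pts(cam, depth, mask):
    c=arm.calibration(cam); v,u=np.nonzero(mask&(depth>0)); z=depth[v,u]
    p=np.c_[(u-c["cx"])/c["fx"]*z,(v-c["cy"])/c["fy"]*z,z]
    return p@T(cam,c)[:3,:3].T+T(cam,c)[:3,3]
def T(cam,c):
    if "T" in c: return np.array(c["T"])
    s=arm.get_state(); q=s["orientation"]; M=np.eye(4)
    M[:3,:3]=R.from_quat([q[1],q[2],q[3],q[0]]).as_matrix(); M[:3,3]=s["tool_pos"]
    return M@np.array(c["hand_eye"])
def save(name,img): cv2.imwrite("pics/"+name,img[...,::-1])
def yaw():
    q=arm.get_state()["orientation"]; m=R.from_quat([q[1],q[2],q[3],q[0]]).as_matrix(); return m
def ray(cam,centre,zw):
    c=arm.calibration(cam); M=T(cam,c)
    d=M[:3,:3]@np.array([(centre[0]*560-c["cx"])/c["fx"],(centre[1]*420-c["cy"])/c["fy"],1]); o=M[:3,3]
    return o+d*(zw-o[2])/d[2]
E
python3 - <<'E'
from h import *
print(arm.get_state()); print(yaw().round(3))
a,d=arm.read_camera("top"); b,e=arm.read_camera("scene")
save("a.png",np.hstack([a,b])[:, :]); 
save("a.png",cv2.resize(np.vstack([a,b]),None,fx=.71,fy=.71))
for n in ["jig","driver","lock","spool","tape","brass"]:
  for m in arm.masks_of(n,"top")[:2]:
    p=pts("top",d,m["mask"]); 
    if len(p)==0: print(n,m["conf"],"nod");continue
    r=cv2.minAreaRect((p[:,:2]*1000).astype(np.float32))
    print(n,round(m["conf"],2),len(p),np.median(p,0).round(4),"zmax",np.percentile(p[:,2],[5,95]).round(4),r)
for n,z in [("notch",.066),("hinge",.078),("cover_edge",.075),("driver_grip",.0145),("driver_tip",.0145),("driver",0),("lock",0),("jig",0),("pocket",.057)]:
  for cam in ["top","scene"]:
    print(n,cam,[(round(t["conf"],2),ray(cam,t["centre"],z).round(4)) for t in arm.tip_of(n,cam)[:2]])
E
```

```text
{'time': 0.0, 'q': array([-1.35161044e+00,  3.51232309e-01,  1.65243673e+00,  3.44692936e-06,
        1.13909720e+00, -8.45993937e-02]), 'qd': array([-0.00035423,  0.00043245,  0.00018694, -0.00041816,  0.0007813 ,
       -0.00058878]), 'tau': array([ 3.91791240e-03, -4.97302687e+01, -2.85246009e+01,  7.01417215e-02,
        2.58290092e-02, -7.75516764e-05]), 'tool_pos': array([ 0.16447289, -0.52446452,  0.21809878]), 'orientation': array([-5.85568653e-04,  9.88486413e-01,  1.51308513e-01, -3.78959304e-05]), 'ft_force': array([-0.34602015, -0.40552402, -0.22672335]), 'moment': array([ 0.03145716, -0.00044106,  0.01070418]), 'finger_force': 0.0, 'opening': 0.09266061379359039}
[[ 0.954  0.299 -0.   ]
 [ 0.299 -0.954  0.001]
 [ 0.    -0.001 -1.   ]]
jig 0.55 819 [0.4336 0.3622 0.08  ] zmax [0.0109 0.0862] ((437.24072265625, 367.9688415527344), (120.03842163085938, 66.14259338378906), 25.175914764404297)
driver 0.48 171 [ 0.5691 -0.399   0.0257] zmax [0.0081 0.0327] ((589.208740234375, -378.76165771484375), (134.0262451171875, 33.60130310058594), 53.017513275146484)
lock 0.47 106 [ 0.47
[... 891 characters left out ...]
]
cover_edge scene [(0.71, array([0.3844, 0.3357, 0.075 ]))]
driver_grip top [(0.59, array([ 0.5691, -0.4114,  0.0145])), (0.22, array([ 0.4819, -0.3718,  0.0145]))]
driver_grip scene []
driver_tip top [(0.62, array([ 0.6431, -0.3253,  0.0145]))]
driver_tip scene []
driver top [(0.63, array([ 0.6011, -0.3649,  0.    ]))]
driver scene []
lock top [(0.7, array([ 0.6583, -0.3196,  0.    ])), (0.57, array([ 0.4852, -0.3632,  0.    ]))]
lock scene [(0.72, array([0.4247, 0.3667, 0.    ]))]
jig top [(0.87, array([0.4273, 0.3701, 0.    ])), (0.48, array([0.3807, 0.365 , 0.    ]))]
jig scene [(0.56, array([0.4244, 0.3716, 0.    ]))]
pocket top []
pocket scene [(0.84, array([0.4499, 0.3678, 0.057 ]))]
```

View pics/a.png

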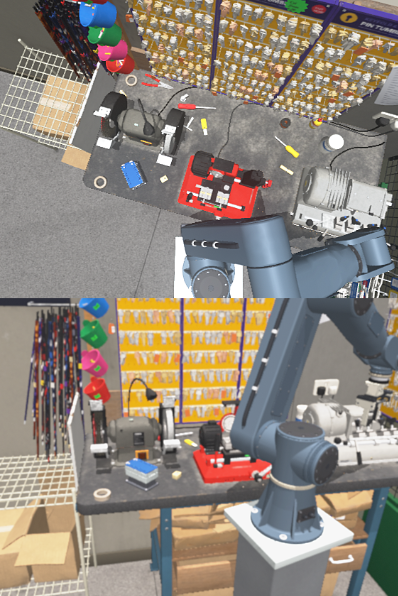

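Run:
```python
from h import *
a,d=arm.read_camera("top")
p=pts("top",d,d>0)
print("y:      ",*["%4d"%(y*100) for y in np.arange(.7,-.8,-.05)])
for x in np.arange(.9,.1,-.05):
  r=[]
  for y in np.arange(.7,-.8,-.05):
    m=(abs(p[:,0]-x)<.025)&(abs(p[:,1]-y)<.025)
    r.append("%4d"%(1000*np.percentile(p[m,2],98)) if m.sum()>3 else "   .")
  print("x %.2f  "%x,*r)
c=arm.calibration("wrist");print({k:np.round(v,3) for k,v in c.items()})
```

```text
y:         70   64   59   54   49   44   39   34   29   24   19   14    9    4    0   -5  -10  -15  -20  -25  -30  -35  -40  -45  -50  -55  -60  -65  -70  -75
x 0.90    -90    .    .  589  610  626  690  687  691  691  698  698  715  728  753    .    .    .    .    .    .    .    .    .    .    .    .    .    .    .
x 0.85    -88    .    .  254  254  637  783  775    8    8   11  765  767  785  788  789  805  826  802    .  814  815  815  814  783    .    .    .    .    .
x 0.80    -90    .    .  254  253  217  199    8    9   11    8   34   34   18  195  788  789  814  852  869  870  870  871  814    .    .    .    .    .    .
x 0.75    -87    .    .  252  248  247  234  175  226   39  178  179   11   10    8    7   12    8  594  789  790  867  870  856  779  701  433  416  292    .
x 0.70      .    .    .  254  283  253  188  188  358  187  239  232   17   15   13    9   11    7    8    8    9   38  782  783  756  645  502  350  302  322
x 0.65      .    .  254  252  291  289  185  190  360  345  251  248   10   11   13    8   11   10    8    7   10   19    9    7  712  681  602   
[... 1189 characters left out ...]
    8    8  502  648  762  781  779  743    8    7    8  111  143  537  535  196  293  209  188
x 0.20   -862 -863 -866 -863 -863 -864 -862 -862 -864 -866 -863 -864  391  529  668  758  781  781  759    .  653  630  599  583  561  542  286  191  193  201
x 0.15   -863 -860 -859 -865 -867 -862 -866 -866 -862 -865 -780    6  409  528  615  739  779  780  765  718  686  658  628  605  543  542   58    .    .  137
{'fx': np.float64(344.035), 'fy': np.float64(344.035), 'cx': np.float64(277.865), 'cy': np.float64(208.155), 'hand_eye': array([[-0.   , -0.964, -0.266,  0.073],
       [ 1.   , -0.   , -0.001,  0.001],
       [ 0.001, -0.266,  0.964, -0.166],
       [ 0.   ,  0.   ,  0.   ,  1.   ]])}
```

>>> send_rows(grip=[1,1,1,1,1], offset=[[0,0,-0.2],[0,0,-0.4],[0,0,-0.6],[0,0,-0.8],[0,0,-1]], roll=[0,0,0,0,0])

```text
time: 1.77
tool_pos: [0.1645, -0.5243, 0.4208]
orientation: [0.0, 0.988, 0.151, 0.0]
ft_force: [0.7, -0.4, 0.8]
opening: 0.0932
finger_force: 0.0
```

>>> send_rows(grip=[1,1,1,1,1], offset=[[0.2,0,0],[0.4,0,0],[0.6,0,0],[0.8,0,0],[1,0,0]], roll=[0,0,0,0,0])

```text
time: 2.18
tool_pos: [0.3571, -0.464, 0.4188]
orientation: [0.0, 0.989, 0.151, 0.0]
ft_force: [-0.6, -0.7, -0.2]
opening: 0.0931
finger_force: 0.0
```

>>> send_rows(grip=[1,1,1,1,1], offset=[[0.2,-0.05,0.1],[0.4,-0.1,0.2],[0.6,-0.15,0.3],[0.8,-0.2,0.45],[0.9,-0.2,0.6]], roll=[-0.07,-0.14,-0.21,-0.28,-0.36])

```text
time: 2.6
tool_pos: [0.5085, -0.3753, 0.3103]
orientation: [0.001, 0.906, 0.424, 0.001]
ft_force: [1.3, -0.4, 0.5]
opening: 0.0931
finger_force: 0.0
```

Run:
```python
from h import *
s=arm.get_state();print(s["time"],s["tool_pos"],s["q"].round(2),abs(s["qd"]).max())
for i in range(3): arm.read_camera("top")
print(arm.get_state()["tool_pos"])
M=yaw();print(M.round(3))
a,d=arm.read_camera("wrist"); save("w1.png",a); np.save("w1.npy",d)
for n in ["driver","lock","spool"]:
  for m in arm.masks_of(n,"wrist")[:2]:
    p=pts("wrist",d,m["mask"]); r=cv2.minAreaRect((p[:,:2]*1000).astype(np.float32))
    print(n,round(m["conf"],2),m["box"],len(p),np.median(p,0).round(4),np.percentile(p[:,2],[5,95]).round(4),r)
for n,z in [("driver_grip",.0145),("driver_tip",.0145),("driver",0),("lock",0)]:
    print(n,[(round(t["conf"],2),ray("wrist",t["centre"],z).round(4)) for t in arm.tip_of(n,"wrist")[:2]])
p=pts("wrist",d,d>0); 
for x in np.arange(.74,.3,-.02):
  print("%.2f"%x,*["%4d"%(1000*np.percentile(p[m,2],98)) if (m:=(abs(p[:,0]-x)<.01)&(abs(p[:,1]-y)<.01)).sum()>2 else "   ." for y in np.arange(-.2,-.56,-.02)])
```

```text
2.6 [ 0.50847709 -0.37533653  0.31030341] [-0.71  0.43  1.31  0.    1.4  -0.01] 1.0478425853109006
[ 0.50672444 -0.37542746  0.30716072]
[[ 0.644  0.765 -0.003]
 [ 0.765 -0.644  0.003]
 [ 0.    -0.005 -1.   ]]
driver 0.59 [0.5705, 0.1636, 0.0396, 0.2764] 1389 [ 0.5754 -0.4008  0.0281] [0.019  0.0323] ((595.2637939453125, -383.0726318359375), (145.84548950195312, 31.933801651000977), 48.49237060546875)
lock 0.8 [0.4545, 0.3793, 0.0282, 0.1198] 641 [ 0.4768 -0.3769  0.0351] [0.0294 0.0375] ((473.7776794433594, -380.42608642578125), (77.75701904296875, 19.821619033813477), 53.63105773925781)
spool 0.68 [0.685, 0.0986, 0.082, 0.1002] 1625 [ 0.7099 -0.3801  0.0369] [0.0076 0.0386] ((712.2333984375, -380.67279052734375), (46.92247009277344, 48.01054382324219), 47.08551788330078)
driver_grip [(0.62, array([ 0.5741, -0.4083,  0.0145]))]
driver_tip [(0.9, array([ 0.6488, -0.3268,  0.0145]))]
driver [(0.84, array([ 0.5961, -0.3851,  0.    ]))]
lock [(0.67, array([ 0.4762, -0.3793,  0.    ]))]
0.74    .    .    .    .    .    5    5    5  140  217  216  215  142  180  154  155  149  134
0.72   
[... 1287 characters left out ...]
    4  162  202  198  209  232  235
0.44  259  260   56   34    4    4    4    4    4    4    4    4  197  228  227  228  229  216
0.42  255  249  247    4    4    4    4    4    4    4    4    4  230  235  234  233  228    .
0.40  206  249  252  251    4    4    4    4    4    4    4  174  234  238  237  234    .    .
0.38    .  240  250  249    4    4    4    4    4    4    4  168  234  237  238    .    .    .
0.36   63   59    4    4    4    4    4    4    4    4    4  215  232  233  235    .    .    .
0.34   65   57    4    4    4    4    4    4    4    4    5  209  221  226  228    .    .    .
0.32   66    3    3    3    4    3    4    3    4    4   84  185    .  213  217    .    .    .
```

View pics/w1.png

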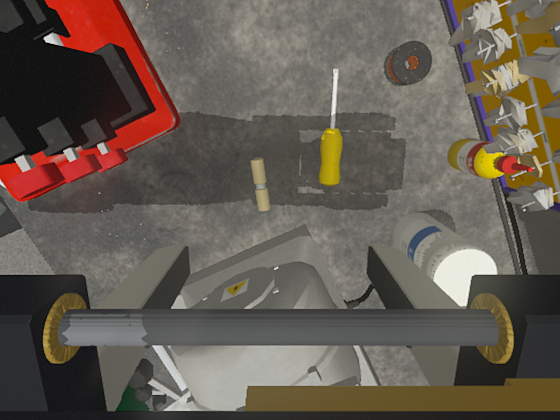

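>>> send_rows(grip=[1,1,1,1,1], offset=[[0.02,0.1,0.15],[0.04,0.2,0.3],[0.07,0.3,0.5],[0.095,0.363,0.7],[0.095,0.363,0.9]], roll=[0.02,0.02,0.02,0.02,0.02])

```text
time: 3.57
tool_pos: [0.5754, -0.4104, 0.1307]
orientation: [0.001, 0.914, 0.406, 0.001]
ft_force: [0.4, -0.5, -0.5]
opening: 0.0929
finger_force: 0.0
```

```bash
cat > drv.py <<'E'
from h import *
for i in range(2): arm.read_camera("wrist")
s=arm.get_state();print(s["time"],s["tool_pos"]);M=yaw();print(np.degrees(np.arctan2(M[1,0],M[0,0])))
a,d=arm.read_camera("wrist")
for m in arm.masks_of("driver","wrist")[:1]:
    p=pts("wrist",d,m["mask"]); r=cv2.minAreaRect((p[:,:2]*1000).astype(np.float32))
    print(round(m["conf"],2),m["box"],np.percentile(p[:,2],[5,95]).round(4),r)
    h=p[p[:,2]>.02]; print("handle",cv2.minAreaRect((h[:,:2]*1000).astype(np.float32)))
    f=cv2.fitLine(p[:,:2].astype(np.float32),cv2.DIST_HUBER,0,.01,.01).ravel(); print("line",np.degrees(np.arctan2(f[1],f[0])),f)
for n,z in [("driver_grip",.0145),("driver_tip",.0145),("driver",0)]:
    print(n,[(round(t["conf"],2),ray("wrist",t["centre"],z).round(4)) for t in arm.tip_of(n,"wrist")[:2]])
E
python3 drv.py
```

```text
3.6667 [ 0.57109712 -0.40746215  0.12479157]
47.940093285499195
driver_grip [(0.97, array([ 0.577 , -0.4078,  0.0145])), (0.63, array([ 0.5994, -0.3806,  0.0145]))]
driver_tip [(0.58, array([ 0.65  , -0.3246,  0.0145]))]
driver [(0.67, array([ 0.6012, -0.3847,  0.    ]))]
```

>>> send_rows(grip=[1,1,1,1,1], offset=[[0.016,0.02,0.15],[0.016,0.02,0.3],[0.016,0.02,0.45],[0.016,0.02,0.5],[0.016,0.02,0.5]], roll=[0,0,0,0,0])

```text
time: 4.33
tool_pos: [0.5783, -0.4093, 0.0311]
orientation: [-0.001, 0.914, 0.406, -0.0]
ft_force: [-0.4, -0.0, 1.2]
opening: 0.093
finger_force: 0.0
```

```bash
python3 -c "
from h import *
for i in range(3):
  a,d=arm.read_camera('wrist'); print(arm.get_state()['tool_pos'])
print(arm.tip_of('driver_grip','wrist'),[ray('wrist',t['centre'],.0145) for t in arm.tip_of('driver_grip','wrist')])
save('w2.png',a)"
```

```text
[ 0.57922084 -0.41004947  0.0331722 ]
[ 0.57981563 -0.41048255  0.03435222]
[ 0.58007298 -0.41063474  0.03477378]
[{'centre': [0.4673, 0.5855], 'conf': 0.64}] [array([ 0.57288381, -0.40481094,  0.0145    ])]
```

View pics/w2.png

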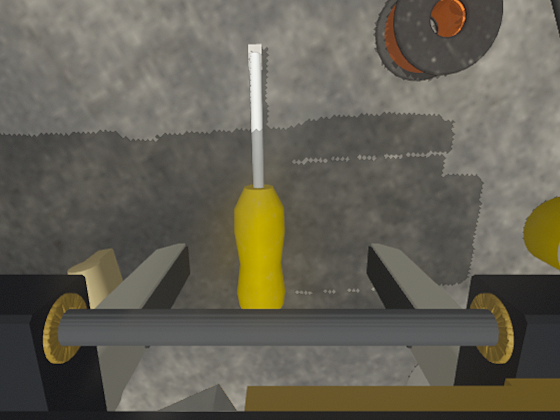

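>>> send_rows(grip=[1,1,1,1,1], offset=[[-0.005,-0.03,0.03],[-0.005,-0.057,0.07],[-0.005,-0.057,0.11],[-0.005,-0.057,0.15],[-0.005,-0.057,0.15]], roll=[0,0,0,0,0])

```text
time: 5.0
tool_pos: [0.5697, -0.4027, 0.0008]
orientation: [-0.0, 0.914, 0.406, -0.0]
ft_force: [-0.1, 0.2, -1.0]
opening: 0.093
finger_force: 0.0
```

>>> send_rows(grip=[0.4,0,-0.2,-0.5,-1], offset=[[0,0,0],[0,0,0],[0,0,0],[0,0,0],[0,0,0]], roll=[0,0,0,0,0])

```text
time: 5.42
tool_pos: [0.5698, -0.4027, 0.0017]
orientation: [-0.0, 0.914, 0.407, -0.0]
ft_force: [0.0, -0.5, 0.2]
opening: 0.0644
finger_force: 0.0
```

>>> send_rows(grip=[-1,-1,-1,-1,-1], offset=[[0,0,0],[0,0,0],[0,0,0],[0,0,0],[0,0,0]], roll=[0,0,0,0,0])

```text
time: 5.83
tool_pos: [0.5698, -0.4028, 0.0018]
orientation: [0.0, 0.914, 0.406, 0.0]
ft_force: [0.7, -0.0, 0.6]
opening: 0.0305
finger_force: 0.0
```

>>> send_rows(grip=[-1,-1,-1,-1,-1], offset=[[0,0,0],[0,0,0],[0,0,0],[0,0,0],[0,0,0]], roll=[0,0,0,0,0])

```text
time: 6.25
tool_pos: [0.5698, -0.4028, 0.0018]
orientation: [0.0, 0.914, 0.406, 0.0]
ft_force: [0.8, -0.3, -0.7]
opening: 0.0282
finger_force: 30.0
```

>>> send_rows(grip=[-1,-1,-1,-1,-1], offset=[[0,0,-0.05],[0,0,-0.1],[0,0,-0.15],[0,0,-0.2],[0,0,-0.25]], roll=[0,0,0,0,0])

```text
time: 6.67
tool_pos: [0.57, -0.4029, 0.0534]
orientation: [0.0, 0.914, 0.407, 0.0]
ft_force: [0.5, -0.4, -1.5]
opening: 0.0288
finger_force: 30.0
```

```bash
cat > tip.py <<'E'
from h import *
for i in range(2): a,d=arm.read_camera('wrist')
s=arm.get_state();print(s["time"],s['tool_pos'],s["opening"],s["finger_force"])
c=arm.calibration("wrist");H=np.array(c["hand_eye"])
m=arm.masks_of("driver","wrist")
v,u=np.nonzero(d>0);z=d[v,u];p=np.c_[(u-c["cx"])/c["fx"]*z,(v-c["cy"])/c["fy"]*z,z]@H[:3,:3].T+H[:3,3]
k=(p[:,0]>.03)&(abs(p[:,1])<.03)&(p[:,2]<.03)&(p[:,2]>-.09); q=p[k]
print("tool-frame: xmax",np.percentile(q[:,0],99.5))
for lo,hi in [(.04,.06),(.06,.075),(.075,.09),(.09,.1),(.1,.12)]:
    w=q[(q[:,0]>lo)&(q[:,0]<hi)]
    if len(w)>3: print(lo,np.median(w,0).round(4),len(w))
for t in arm.tip_of("driver_tip","wrist")[:2]: print(t)
import sys
if len(sys.argv)>1: save(sys.argv[1],a)
E
python3 tip.py w3.png
```

```text
6.7667 [ 0.57069714 -0.40348511  0.05443269] 0.028219010793377294 29.9857297539711
tool-frame: xmax 0.10686713500637586
0.04 [ 0.0505 -0.0001 -0.0149] 612
0.06 [ 0.0676 -0.0001 -0.015 ] 497
0.075 [ 0.0826 -0.0005 -0.0149] 544
0.09 [ 0.0954 -0.0008 -0.0148] 400
0.1 [ 0.1038 -0.0005 -0.0137] 300
{'centre': [0.4946, 0.0562], 'conf': 0.89}
```

View pics/w3.png

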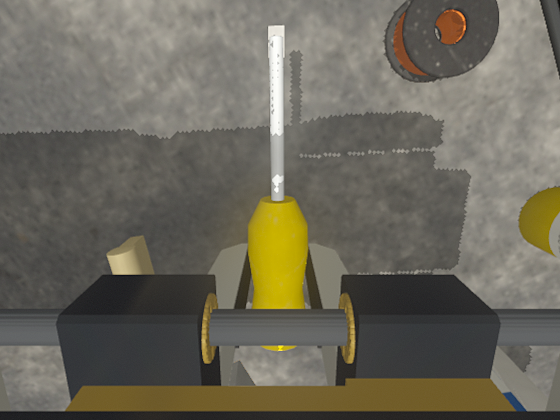

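>>> send_rows(grip=[-1,-1,-1,-1,-1], offset=[[0,0,-0.19],[0,0,-0.38],[0,0,-0.57],[0,0,-0.76],[0,0,-0.95]], roll=[0,0,0,0,0])

```text
time: 7.28
tool_pos: [0.5694, -0.4024, 0.2429]
orientation: [-0.001, 0.914, 0.406, -0.0]
ft_force: [0.2, 0.0, -1.3]
opening: 0.0284
finger_force: 30.0
```

>>> send_rows(grip=[-1,-1,-1,-1,-1], offset=[[0,0,-0.19],[0,0,-0.38],[0,0,-0.57],[0,0,-0.76],[0,0,-0.95]], roll=[0,0,0,0,0])

```text
time: 7.7
tool_pos: [0.5694, -0.4025, 0.433]
orientation: [-0.0, 0.914, 0.406, -0.0]
ft_force: [0.0, -0.6, -0.3]
opening: 0.0282
finger_force: 30.0
```

>>> send_rows(grip=[-1,-1,-1,-1,-1], offset=[[0.07,-0.17,-0.05],[0.14,-0.35,-0.05],[0.21,-0.53,-0.05],[0.28,-0.7,-0.05],[0.35,-0.87,-0.05]], roll=[0,0,0,0,0])

```text
time: 8.12
tool_pos: [0.4862, -0.2327, 0.441]
orientation: [-0.0, 0.914, 0.406, -0.0]
ft_force: [1.1, -0.7, 0.2]
opening: 0.0284
finger_force: 30.0
```

>>> send_rows(grip=[-1,-1,-1,-1,-1], offset=[[0.07,-0.17,0],[0.14,-0.35,0],[0.21,-0.53,0],[0.28,-0.7,0],[0.35,-0.87,0]], roll=[0,0,0,0,0])

```text
time: 8.53
tool_pos: [0.4037, -0.0644, 0.4412]
orientation: [-0.0, 0.914, 0.406, -0.0]
ft_force: [0.8, 1.0, -1.2]
opening: 0.0281
finger_force: 30.0
```

>>> send_rows(grip=[-1,-1,-1,-1,-1], offset=[[0.07,-0.17,0],[0.14,-0.35,0],[0.21,-0.53,0],[0.28,-0.7,0],[0.35,-0.87,0]], roll=[0,0,0,0,0])

```text
time: 8.95
tool_pos: [0.3213, 0.1039, 0.4415]
orientation: [-0.0, 0.914, 0.406, -0.0]
ft_force: [0.8, 0.2, -1.1]
opening: 0.0281
finger_force: 30.0
```

```bash
python3 tip.py; python3 -c "
from h import *
s=arm.get_state();print(s['tool_pos'],s['q'].round(2),yaw().round(3))"
```

```text
9.05 [0.32058133 0.10607709 0.44176452] 0.02831959363810773 29.986828565597534
tool-frame: xmax 0.10688912626977376
0.04 [ 0.0505 -0.0001 -0.015 ] 600
0.06 [ 0.0676 -0.0005 -0.015 ] 500
0.075 [ 0.0828 -0.0005 -0.015 ] 558
0.09 [ 0.0954 -0.0008 -0.0149] 397
0.1 [ 0.1038 -0.0006 -0.0138] 302
{'centre': [0.4904, 0.0519], 'conf': 0.74}
[0.32232824 0.10325718 0.44153996] [ 0.17 -0.22  1.73 -0.    1.63  0.9 ] [[ 0.668  0.745 -0.   ]
 [ 0.745 -0.668 -0.   ]
 [-0.    -0.    -1.   ]]
```

>>> send_rows(grip=[-1,-1,-1,-1,-1], offset=[[0.14,-0.09,0.04],[0.28,-0.18,0.08],[0.43,-0.27,0.12],[0.57,-0.36,0.16],[0.715,-0.455,0.2]], roll=[0.05,0.1,0.15,0.2,0.25])

```text
time: 9.57
tool_pos: [0.3519, 0.2703, 0.4009]
orientation: [0.0, 0.976, 0.217, -0.0]
ft_force: [0.6, 0.1, 0.1]
opening: 0.0282
finger_force: 30.0
```

```bash
cat > jig.py <<'E'
from h import *
import sys
for i in range(4): a,d=arm.read_camera('wrist')
s=arm.get_state();a,d=arm.read_camera('wrist');print(s["time"],s['tool_pos']);M=yaw();print("yaw",np.degrees(np.arctan2(M[1,0],M[0,0])))
if len(sys.argv)>1: save(sys.argv[1],a)
for m in arm.masks_of("jig","wrist")[:2]:
    p=pts("wrist",d,m["mask"]); t=p[(p[:,2]>.07)&(p[:,2]<.1)]
    print("jig",round(m["conf"],2),m["box"],"z",np.median(t[:,2]),cv2.minAreaRect((t[:,:2]*1000).astype(np.float32)))
p=pts("wrist",d,d>0); t=p[(p[:,2]>.07)&(p[:,2]<.1)&(np.hypot(p[:,0]-.437,p[:,1]-.368)<.11)]
print("all",len(t),np.median(t[:,2]),cv2.minAreaRect((t[:,:2]*1000).astype(np.float32)))
for n,z in [("notch",.066),("hinge",.078),("cover_edge",.075),("jig",0)]:
    print(n,[(round(t["conf"],2),ray("wrist",t["centre"],z).round(4)) for t in arm.tip_of(n,"wrist")[:2]])
E
python3 jig.py j1.png
```

```text
9.7667 [0.35155365 0.26917766 0.40094966]
yaw 25.45410853977187
jig 0.66 [0.3761, 0.066, 0.1043, 0.2293] z 0.08125908334358922 ((438.2747802734375, 368.0766906738281), (118.50572967529297, 67.89378356933594), 26.001623153686523)
all 4788 0.0812467205142452 ((438.2336730957031, 368.158203125), (118.48550415039062, 68.12370300292969), 25.881702423095703)
notch [(0.94, array([0.385 , 0.3385, 0.066 ]))]
hinge [(0.96, array([0.4853, 0.3954, 0.078 ]))]
cover_edge [(0.57, array([0.3807, 0.3465, 0.075 ]))]
jig [(0.93, array([0.4363, 0.362 , 0.    ]))]
```

View pics/j1.png

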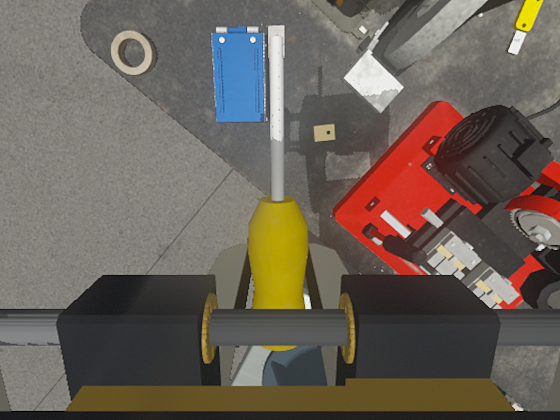

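>>> send_rows(grip=[-1,-1,-1,-1,-1], offset=[[-0.1,-0.06,0.1],[-0.2,-0.12,0.2],[-0.3,-0.18,0.3],[-0.4,-0.24,0.45],[-0.43,-0.245,0.6]], roll=[-0.006,-0.006,-0.006,-0.006,-0.006])

```text
time: 10.48
tool_pos: [0.2501, 0.277, 0.2814]
orientation: [-0.001, 0.974, 0.225, 0.001]
ft_force: [1.3, 0.1, -1.1]
opening: 0.0281
finger_force: 30.0
```

>>> send_rows(grip=[-1,-1,-1,-1,-1], offset=[[0,0,0.18],[0,0,0.36],[0,0,0.54],[0,0,0.72],[0,0,0.8]], roll=[0,0,0,0,0])

```text
time: 10.9
tool_pos: [0.2509, 0.2757, 0.1189]
orientation: [0.001, 0.974, 0.225, -0.001]
ft_force: [-0.4, -0.0, -1.4]
opening: 0.0283
finger_force: 30.0
```

```bash
python3 jig.py | head -4; python3 tip.py
```

```text
11.1 [0.25263547 0.27730992 0.12267965]
yaw 25.994248088165083
jig 0.54 [0.7466, 0.0329, 0.1007, 0.1052] z nan ((0.0, 0.0), (0.0, 0.0), 0.0)
all 0 nan ((0.0, 0.0), (0.0, 0.0), 0.0)
11.5 [0.25229466 0.27729928 0.12227022] 0.028019766164965 29.986158907413483
tool-frame: xmax 0.10698407862788929
0.04 [ 0.0505  0.     -0.015 ] 606
0.06 [ 0.0676 -0.0002 -0.0149] 502
0.075 [ 0.0828 -0.0004 -0.0149] 548
0.09 [ 0.0952 -0.0004 -0.015 ] 404
0.1 [ 0.1038 -0.0007 -0.0137] 309
{'centre': [0.4927, 0.0557], 'conf': 0.83}
  return _methods._mean(a, axis=axis, dtype=dtype,
  ret = ret.dtype.type(ret / rcount)
```

>>> send_rows(grip=[-1,-1,-1,-1,-1], offset=[[0,0,0.12],[0,0,0.24],[0,0,0.34],[0,0,0.345],[0,0,0.345]], roll=[0,0,0,0,0])

```text
time: 12.02
tool_pos: [0.2517, 0.2768, 0.0525]
orientation: [0.001, 0.974, 0.225, -0.001]
ft_force: [-0.1, 0.3, 0.1]
opening: 0.0287
finger_force: 30.0
```

>>> send_rows(grip=[-1,-1,-1,-1,-1], offset=[[0.04,0,0],[0.08,0,0],[0.12,0,0],[0.16,0,0],[0.2,0,0]], roll=[0,0,0,0,0])

```text
time: 12.43
tool_pos: [0.2893, 0.2953, 0.0533]
orientation: [-0.0, 0.974, 0.225, 0.001]
ft_force: [-0.3, 0.5, -1.4]
opening: 0.0283
finger_force: 30.0
```

```bash
python3 tip.py w5.png; python3 -c "
from h import *
a,d=arm.read_camera('scene'); save('s5.png',cv2.resize(a[220:300,130:250],(720,480)))
s=arm.get_state();print(s['tool_pos'],s['ft_force'])"
```

```text
12.5333 [0.28946286 0.2954376  0.05310639] 0.027757768469878524 29.98597115278244
tool-frame: xmax 0.11291947316461565
0.04 [ 0.0505  0.     -0.015 ] 605
0.06 [ 0.0677 -0.0004 -0.015 ] 501
0.075 [ 0.0828 -0.0004 -0.0149] 546
0.09 [ 0.0951 -0.0004 -0.0148] 406
0.1 [ 1.069e-01  1.000e-04 -2.520e-02] 7077
{'centre': [0.4864, 0.0538], 'conf': 0.59}
[0.28775433 0.29443972 0.05270633] [-0.04891561 -0.12118571 -0.8365494 ]
```

View pics/s5.png

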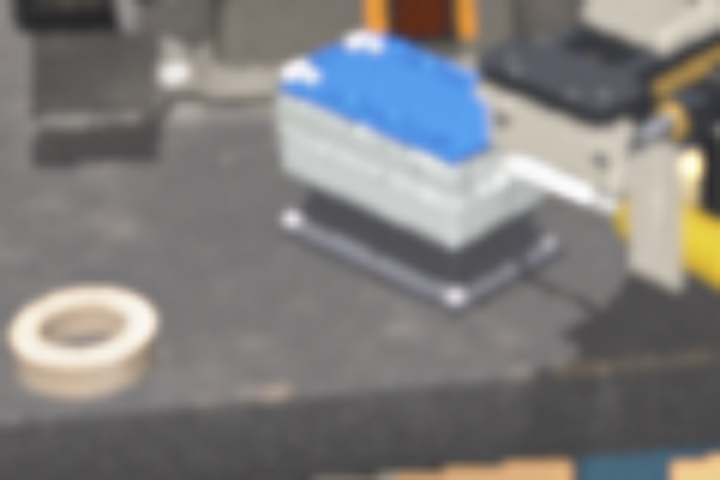

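>>> send_rows(grip=[-1,-1,-1,-1,-1], offset=[[0.02,0,0],[0.04,0,0],[0.055,0,0],[0.07,0,0],[0.075,0,0]], roll=[0,0,0,0,0])

```text
time: 13.1
tool_pos: [0.302, 0.3015, 0.0528]
orientation: [-0.0, 0.974, 0.225, 0.0]
ft_force: [0.4, 0.0, -1.2]
opening: 0.0284
finger_force: 30.0
```

```bash
python3 -c "
from h import *
a,d=arm.read_camera('wrist');a,d=arm.read_camera('wrist')
s=arm.get_state();print(s['tool_pos'],s['ft_force'])
c=arm.calibration('wrist');H=np.array(c['hand_eye'])
v,u=np.nonzero(d>0);z=d[v,u];p=np.c_[(u-c['cx'])/c['fx']*z,(v-c['cy'])/c['fy']*z,z]@H[:3,:3].T+H[:3,3]
t=p[(p[:,2]>-.032)&(p[:,2]<-.02)&(p[:,0]>.05)&(p[:,0]<.2)&(abs(p[:,1])<.06)]
print('cover front x',[np.percentile(t[abs(t[:,1]-y)<.003,0],1).round(4) for y in (-.025,-.015,0,.015,.025)],'y range',np.percentile(t[:,1],[.5,99.5]),np.median(t[:,2]))
q=p[(p[:,0]>.06)&(abs(p[:,1])<.012)&(p[:,2]<-.005)&(p[:,2]>-.02)];print('shaft visible to',np.percentile(q[:,0],99.5))"
```

```text
[0.30168641 0.30131285 0.05277097] [-0.42028433 -0.2189673  -0.66462668]
cover front x [np.float64(0.0926), np.float64(0.0926), np.float64(0.0926), np.float64(0.0926), np.float64(0.0925)] y range [-0.03260863  0.03225712] -0.026946557615959155
shaft visible to 0.09403233073305214
```

>>> send_rows(grip=[-1,-1,-1,-1,-1], offset=[[0,0,-0.046],[0.003,0,-0.096],[0.009,0,-0.146],[0.02,0,-0.195],[0.035,0,-0.243]], roll=[0,0,0,0,0])

```text
time: 13.62
tool_pos: [0.3075, 0.3042, 0.1025]
orientation: [0.0, 0.974, 0.225, -0.0]
ft_force: [-0.5, 0.4, -1.1]
opening: 0.0288
finger_force: 30.0
```

```bash
cat > cov.py <<'E'
from h import *
import sys
a,d=arm.read_camera('wrist');a,d=arm.read_camera('wrist')
s=arm.get_state();print(s['time'],s['tool_pos'],s['ft_force'])
c=arm.calibration('wrist');H=np.array(c['hand_eye'])
if len(sys.argv)>1: save(sys.argv[1],a)
v,u=np.nonzero(d>0);z=d[v,u];p=np.c_[(u-c['cx'])/c['fx']*z,(v-c['cy'])/c['fy']*z,z]@H[:3,:3].T+H[:3,3]
for x in np.arange(.05,.2,.01):
  m=p[(abs(p[:,0]-x)<.003)&(abs(p[:,1])<.05)]
  if len(m)>5: print(round(x,3),"centre up %.4f"%-m[abs(m[:,1])<.004][:,2].min() if (abs(m[:,1])<.004).any() else "", "side up %.4f"%-np.median(m[abs(abs(m[:,1])-.02)<.006][:,2]))
E
python3 cov.py
```

```text
13.7167 [0.3084928  0.30485582 0.10297286] [-0.65668258  0.30967573 -1.91358515]
0.05 centre up 0.0163 side up -0.1043
0.06 centre up 0.0169 side up -0.1043
0.07 centre up 0.0165 side up -0.1043
0.08 centre up 0.0177 side up -0.1042
0.09 centre up 0.0164 side up -0.0296
0.1 centre up 0.0246 side up 0.0210
0.11 centre up 0.0196 side up 0.0177
```

>>> send_rows(grip=[-1,-1,-1,-1,-1], offset=[[0.02,0,-0.046],[0.045,0,-0.09],[0.073,0,-0.131],[0.106,0,-0.168],[0.142,0,-0.203]], roll=[0,0,0,0,0])

```text
time: 14.13
tool_pos: [0.3337, 0.3169, 0.1425]
orientation: [0.0, 0.974, 0.225, -0.0]
ft_force: [0.4, 0.7, -1.0]
opening: 0.0286
finger_force: 30.0
```

```bash
python3 cov.py
```

```text
14.2333 [0.33470107 0.31758653 0.14298339] [ 0.48566767  0.35751147 -0.68580125]
0.05 centre up 0.0166 side up -0.1442
0.06 centre up 0.0167 side up -0.0694
0.07 centre up 0.0168 side up -0.0694
0.08 centre up 0.0172 side up -0.0692
0.09 centre up 0.0169 side up -0.0692
0.1 centre up 0.0282 side up 0.0249
0.11 centre up 0.0228 side up 0.0164
0.12 centre up 0.0089 side up 0.0074
0.13  side up nan
  return _methods._mean(a, axis=axis, dtype=dtype,
  ret = ret.dtype.type(ret / rcount)
```

>>> send_rows(grip=[-1,-1,-1,-1,-1], offset=[[0.04,0,-0.031],[0.082,0,-0.058],[0.127,0,-0.08],[0.174,0,-0.098],[0.222,0,-0.111]], roll=[0,0,0,0,0])

```text
time: 14.65
tool_pos: [0.3743, 0.3368, 0.1648]
orientation: [-0.0, 0.974, 0.225, 0.0]
ft_force: [-0.0, 0.2, -0.9]
opening: 0.028
finger_force: 30.0
```

>>> send_rows(grip=[-1,-1,-1,-1,-1], offset=[[0.049,0,-0.008],[0.099,0,-0.011],[0.149,0,-0.009],[0.199,0,-0.002],[0.247,0,0.01]], roll=[0,0,0,0,0])

```text
time: 15.07
tool_pos: [0.4187, 0.3584, 0.1621]
orientation: [-0.0, 0.974, 0.225, 0.0]
ft_force: [-0.2, 0.5, -0.6]
opening: 0.028
finger_force: 30.0
```

```bash
python3 cov.py c6.png 2>/dev/null; python3 tip.py
```

```text
15.1667 [0.41864462 0.3582641  0.16152641] [ 0.28354954 -0.24348536  0.15729455]
0.05 centre up 0.0168 side up -0.0867
0.06 centre up 0.0170 side up -0.0867
0.07 centre up 0.0166 side up -0.0866
0.08 centre up 0.0168 side up -0.0663
0.09 centre up 0.0171 side up -0.0414
0.1 centre up 0.0175 side up -0.0161
0.11 centre up 0.0184 side up 0.0087
15.2667 [0.41749044 0.35777447 0.16178367] 0.02827318038795593 29.986808001995087
tool-frame: xmax 0.11924506529365712
0.04 [ 0.0506  0.     -0.015 ] 603
0.06 [ 0.0674 -0.0004 -0.0148] 503
0.075 [ 0.0828 -0.0004 -0.0148] 542
0.09 [ 0.0954 -0.0006 -0.0149] 396
0.1 [1.124e-01 1.000e-04 8.300e-03] 7136
{'centre': [0.497, 0.0633], 'conf': 0.96}
```

View pics/c6.png

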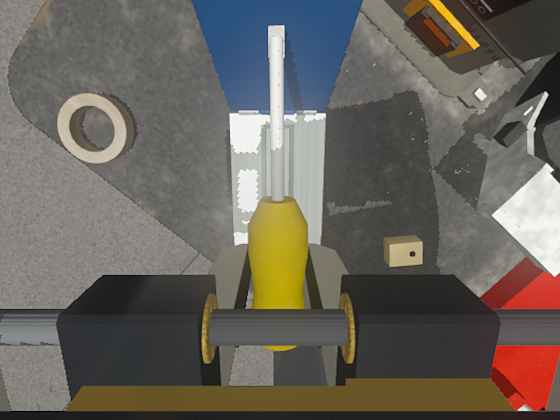

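>>> send_rows(grip=[-1,-1,-1,-1,-1], offset=[[-0.1,0,-0.03],[-0.23,0,-0.1],[-0.37,0,-0.2],[-0.5,0,-0.3],[-0.6,0,-0.45]], roll=[0,0,0,0,0])

```text
time: 15.78
tool_pos: [0.3071, 0.3037, 0.2516]
orientation: [0.001, 0.974, 0.225, -0.002]
ft_force: [0.6, -0.0, -0.3]
opening: 0.0282
finger_force: 30.0
```

>>> send_rows(grip=[-1,-1,-1,-1,-1], offset=[[0,0,-0.19],[0,0,-0.38],[0,0,-0.57],[0,0,-0.76],[0,0,-0.95]], roll=[0,0,0,0,0])

```text
time: 16.2
tool_pos: [0.3089, 0.3048, 0.4444]
orientation: [-0.0, 0.974, 0.225, 0.0]
ft_force: [-0.7, -0.4, -0.3]
opening: 0.0282
finger_force: 30.0
```

Run:
```python
from h import *
for i in range(2): a,d=arm.read_camera("wrist")
s=arm.get_state();print(s["time"],s["tool_pos"])
p=pts("wrist",d,d>0); o=np.array([.4353,.3667]);e=np.array([.899,.438]);n=np.array([-.438,.899])
x=(p[:,:2]-o)@e; y=(p[:,:2]-o)@n
for lo in np.arange(-.06,.18,.01):
  m=(abs(x-lo)<.005)&(abs(y)<.033)
  if m.sum()>4: 
    f=(abs(y)<.006)&m; print(round(lo,3),"med %.3f"%np.median(p[m,2]), "floor %.3f"%np.median(p[f,2]) if f.any() else "")
# pocket: low points inside the top
m=(abs(x)<.054)&(abs(y)<.02)&(p[:,2]<.066)&(p[:,2]>.05)
if m.sum()>20:
  r=cv2.minAreaRect((p[m,:2]*1000).astype(np.float32));print("pocket",m.sum(),r)
t=(abs(x)<.056)&(abs(y)<.045)&(p[:,2]>.072)&(p[:,2]<.08);print("top",np.median(p[t,2]),cv2.minAreaRect((p[t,:2]*1000).astype(np.float32)))
```

```text
16.3 [0.31027927 0.30581841 0.44773025]
-0.06 med 0.463 floor 0.464
-0.05 med 0.463 floor 0.464
-0.04 med 0.463 floor 0.463
-0.03 med 0.072 floor 0.462
-0.02 med 0.071 
-0.01 med 0.071 
0.0 med 0.071 
0.01 med 0.071 
0.02 med 0.071 
0.03 med 0.071 
0.04 med 0.071 
0.05 med 0.071 
0.06 med 0.084 floor 0.085
0.07 med 0.100 floor 0.100
0.08 med 0.112 floor 0.112
pocket 124 ((429.1101989746094, 367.1783447265625), (99.08995819091797, 29.10190773010254), 29.51412582397461)
top 0.07248354344453872 ((435.0643615722656, 367.35308837890625), (111.80709838867188, 67.58218383789062), 25.975994110107422)
```

>>> send_rows(grip=[-1,-1,-1,-1,-1], offset=[[0,0.17,0],[-0.01,0.35,0],[-0.02,0.52,0],[-0.02,0.7,0],[-0.03,0.87,0]], roll=[0,0,0,0,0])

```text
time: 16.72
tool_pos: [0.3806, 0.1446, 0.4414]
orientation: [0.0, 0.974, 0.225, -0.0]
ft_force: [0.2, 0.7, 0.0]
opening: 0.0285
finger_force: 30.0
```

>>> send_rows(grip=[-1,-1,-1,-1,-1], offset=[[0,0.17,0],[-0.01,0.35,0],[-0.02,0.52,0],[-0.02,0.7,0],[-0.03,0.87,0]], roll=[0,0,0,0,0])

```text
time: 17.13
tool_pos: [0.4516, -0.0145, 0.4414]
orientation: [-0.0, 0.974, 0.225, -0.0]
ft_force: [1.0, 0.9, -1.0]
opening: 0.0286
finger_force: 30.0
```

>>> send_rows(grip=[-1,-1,-1,-1,-1], offset=[[0,0.17,0],[-0.01,0.35,0],[-0.02,0.52,0],[-0.02,0.7,0],[-0.03,0.87,0]], roll=[0,0,0,0,0])

```text
time: 17.55
tool_pos: [0.5227, -0.1733, 0.4412]
orientation: [-0.0, 0.974, 0.225, -0.0]
ft_force: [0.1, -0.9, -0.6]
opening: 0.0287
finger_force: 30.0
```

>>> send_rows(grip=[-1,-1,-1,-1,-1], offset=[[0,0.17,0],[-0.01,0.35,0],[-0.02,0.52,0],[-0.02,0.7,0],[-0.03,0.87,0]], roll=[-0.05,-0.1,-0.15,-0.2,-0.244])

```text
time: 17.97
tool_pos: [0.5937, -0.3322, 0.441]
orientation: [-0.001, 0.913, 0.408, -0.0]
ft_force: [-0.0, -0.3, -0.3]
opening: 0.0283
finger_force: 30.0
```

>>> send_rows(grip=[-1,-1,-1,-1,-1], offset=[[0,0,0.18],[0,0,0.36],[0,0,0.54],[0,0,0.72],[0,0,0.9]], roll=[0,0,0,0,0])

```text
time: 18.38
tool_pos: [0.5927, -0.3302, 0.2596]
orientation: [-0.0, 0.914, 0.407, -0.0]
ft_force: [-0.0, -0.6, -1.0]
opening: 0.0285
finger_force: 30.0
```

>>> send_rows(grip=[-1,-1,-1,-1,-1], offset=[[0,0,0.18],[0,0,0.36],[0,0,0.54],[0,0,0.7],[0,0,0.8]], roll=[0,0,0,0,0])

```text
time: 18.8
tool_pos: [0.5914, -0.3293, 0.0976]
orientation: [-0.002, 0.914, 0.407, -0.001]
ft_force: [0.3, -0.3, -0.4]
opening: 0.0282
finger_force: 30.0
```

```bash
python3 tip.py; python3 -c "
from h import *
a,d=arm.read_camera('wrist');s=arm.get_state();print(s['tool_pos'],s['q'].round(2),yaw().round(3)[0])
p=pts('wrist',d,d>0);M=yaw();q=(p-np.array(s['tool_pos']))@M
k=(abs(q[:,0]-.02)<.14)&(abs(q[:,1])<.1)&(p[:,2]<.06)&(q[:,0]>-.06);print('bench under',np.percentile(p[k,2],[2,50,98]))
"
```

```text
18.9 [ 0.59101704 -0.32909829  0.09763103] 0.028073302101358222 29.986927807331085
tool-frame: xmax 0.10689486210568737
0.04 [ 0.0504 -0.0001 -0.0148] 611
0.06 [ 0.0676 -0.0003 -0.0148] 498
0.075 [ 0.0826 -0.0005 -0.0149] 529
0.09 [ 0.0953 -0.0005 -0.0148] 393
0.1 [ 0.1038 -0.0008 -0.0135] 306
{'centre': [0.4943, 0.0481], 'conf': 0.58}
[ 0.5939483  -0.33100816  0.10374731] [-0.58  0.7   1.38  0.    1.06  0.16] [0.669 0.743 0.002]
bench under [-0.00048428  0.00097203  0.00261449]
```

>>> send_rows(grip=[-1,-1,-1,-1,-1], offset=[[0,0,0.12],[0,0,0.24],[0,0,0.36],[0,0,0.44],[0,0,0.46]], roll=[0,0,0,0,0])

```text
time: 19.47
tool_pos: [0.593, -0.3304, 0.0093]
orientation: [-0.001, 0.914, 0.406, -0.0]
ft_force: [0.3, 0.2, 0.1]
opening: 0.0284
finger_force: 30.0
```

>>> send_rows(grip=[-1,-1,-1,-1,-1], offset=[[0,0,0],[0,0,0],[0,0,0],[0,0,0],[0,0,0]], roll=[0,0,0,0,0])

```text
time: 19.88
tool_pos: [0.5939, -0.3311, 0.0114]
orientation: [0.001, 0.914, 0.406, 0.0]
ft_force: [0.4, -0.2, -0.7]
opening: 0.0285
finger_force: 30.0
```

Down 9 mm to the original grasp height, then release gently.

>>> send_rows(grip=[-1,-1,-1,-1,-1], offset=[[0,0,0.015],[0,0,0.03],[0,0,0.043],[0,0,0.046],[0,0,0.046]], roll=[0,0,0,0,0])

```text
time: 20.3
tool_pos: [0.5934, -0.3308, 0.0017]
orientation: [-0.0, 0.914, 0.406, -0.0]
ft_force: [-3.0, 2.2, 9.1]
opening: 0.0283
finger_force: 30.0
```

>>> send_rows(grip=[-0.3,0,0.3,0.6,1], offset=[[0,0,0],[0,0,0],[0,0,0],[0,0,0],[0,0,0]], roll=[0,0,0,0,0])

```text
time: 20.72
tool_pos: [0.5933, -0.3307, 0.0008]
orientation: [-0.0, 0.914, 0.406, -0.0]
ft_force: [0.3, -0.5, -0.1]
opening: 0.054
finger_force: 0.0
```

>>> send_rows(grip=[1,1,1,1,1], offset=[[0,0,0],[0,0,0],[0,0,0],[0,0,0],[0,0,0]], roll=[0,0,0,0,0])

```text
time: 21.13
tool_pos: [0.5934, -0.3307, 0.001]
orientation: [-0.0, 0.914, 0.406, -0.0]
ft_force: [-0.1, -0.0, -0.2]
opening: 0.0879
finger_force: 0.0
```

>>> send_rows(grip=[1,1,1,1,1], offset=[[0,0,-0.05],[0,0,-0.15],[0,0,-0.3],[0,0,-0.48],[0,0,-0.65]], roll=[0,0,0,0,0])

```text
time: 21.55
tool_pos: [0.5933, -0.3306, 0.1333]
orientation: [0.0, 0.914, 0.406, 0.0]
ft_force: [0.4, -0.3, 0.4]
opening: 0.0932
finger_force: 0.0
```

```bash
python3 -c "
from h import *
for i in range(4): a,d=arm.read_camera('wrist')
s=arm.get_state();print(s['time'],s['tool_pos'],s['opening'])
for n,z in [('driver_grip',.0145),('driver_tip',.0145),('lock',.0)]:
    print(n,[(round(t['conf'],2),ray('wrist',t['centre'],z).round(4)) for t in arm.tip_of(n,'wrist')[:2]])
for m in arm.masks_of('lock','wrist')[:1]:
    p=pts('wrist',d,m['mask']);print(m['conf'],m['box'],np.percentile(p[:,2],[2,50,98]));p=p[p[:,2]>.015];print(cv2.minAreaRect((p[:,:2]*1000).astype(np.float32)))
"
```

```text
21.75 [ 0.59370959 -0.33093967  0.13242403] 0.09287108549153347
driver_grip [(0.75, array([ 0.5948, -0.3258,  0.0145]))]
driver_tip [(0.8, array([ 0.6654, -0.2477,  0.0145]))]
lock [(0.65, array([ 0.4749, -0.3723,  0.    ]))]
0.63 [0.3479, 0.6519, 0.062, 0.1969] [-0.00336357  0.02518112  0.02906037]
((520.6674194335938, -336.6581726074219), (178.98658752441406, 38.44573211669922), 36.479583740234375)
```

>>> send_rows(grip=[1,1,1,1,1], offset=[[-0.1,-0.05,-0.15],[-0.2,-0.1,-0.3],[-0.32,-0.17,-0.34],[-0.43,-0.22,-0.34],[-0.49,-0.255,-0.34]], roll=[0,0,0,0,0])

```text
time: 22.37
tool_pos: [0.488, -0.3702, 0.1989]
orientation: [-0.0, 0.914, 0.406, -0.0]
ft_force: [-0.6, -0.1, 0.3]
opening: 0.0925
finger_force: 0.0
```

```bash
cat > lk.py <<'E'
from h import *
import sys
for i in range(4): a,d=arm.read_camera('wrist')
s=arm.get_state();print(s['time'],s['tool_pos'],"yaw",np.degrees(np.arctan2(*yaw()[[1,0],0])))
if len(sys.argv)>1: save(sys.argv[1],a)
for n in ('lock',):
    print(n,[(round(t['conf'],2),ray('wrist',t['centre'],0).round(4)) for t in arm.tip_of(n,'wrist')[:2]])
for m in arm.masks_of('lock','wrist')[:2]:
    p=pts('wrist',d,m['mask']);print(m['conf'],m['box'],np.percentile(p[:,2],[2,50,98]).round(4))
p=pts('wrist',d,d>0)
k=(np.hypot(p[:,0]-.476,p[:,1]+.377)<.05)&(p[:,2]<.045)
t=p[k&(p[:,2]>.024)];print("top",np.percentile(t[:,2],95),cv2.minAreaRect((t[:,:2]*1000).astype(np.float32)))
t=p[k&(p[:,2]>.030)];print("ridge",len(t),cv2.minAreaRect((t[:,:2]*1000).astype(np.float32)))
E
python3 lk.py l1.png
```

```text
22.5667 [ 0.49024799 -0.36912249  0.19826426] yaw 47.945314580441305
lock [(0.56, array([ 0.4778, -0.3719,  0.    ]))]
0.63 [0.4607, 0.3905, 0.0475, 0.17] [-0.0005  0.031   0.0338]
top 0.03352871050509186 ((477.2726745605469, -372.744384765625), (68.41600036621094, 16.88488006591797), 57.527740478515625)
ridge 776 ((477.3697509765625, -372.89306640625), (68.2705078125, 14.223532676696777), 57.50548553466797)
```

View pics/l1.png

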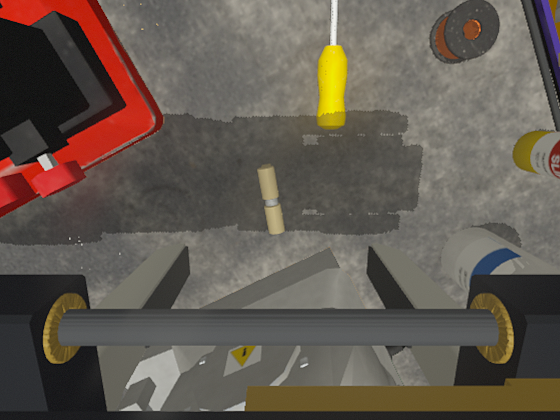

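>>> send_rows(grip=[1,1,1,1,1], offset=[[-0.03,-0.02,0],[-0.057,-0.036,0.12],[-0.057,-0.036,0.28],[-0.057,-0.036,0.44],[-0.057,-0.036,0.5]], roll=[-0.05,-0.106,-0.106,-0.106,-0.106])

```text
time: 23.08
tool_pos: [0.4761, -0.3712, 0.0947]
orientation: [-0.003, 0.876, 0.481, -0.001]
ft_force: [-0.2, 0.0, -0.0]
opening: 0.0932
finger_force: 0.0
```

```bash
python3 lk.py
```

```text
23.2833 [ 0.47790494 -0.37329567  0.10012874] yaw 57.53434260212681
lock [(0.64, array([ 0.476 , -0.3777,  0.    ]))]
0.75 [0.4745, 0.4, 0.0455, 0.2355] [0.0186 0.0332 0.0356]
top 0.03527961385909831 ((476.9899597167969, -374.1603088378906), (68.27300262451172, 16.716323852539062), 58.01076126098633)
ridge 1853 ((477.067626953125, -374.1910400390625), (68.1587142944336, 15.612528800964355), 57.23418426513672)
```

>>> send_rows(grip=[1,1,1,1,1], offset=[[-0.006,0,0.12],[-0.006,0,0.25],[-0.006,0,0.36],[-0.006,0,0.395],[-0.006,0,0.395]], roll=[0,0,0,0,0])

```text
time: 23.8
tool_pos: [0.4762, -0.3739, 0.0196]
orientation: [-0.001, 0.877, 0.481, -0.0]
ft_force: [-0.7, -0.4, 0.5]
opening: 0.0927
finger_force: 0.0
```

>>> send_rows(grip=[0.6,0.2,-0.2,-0.6,-1], offset=[[0,0,0],[0,0,0],[0,0,0],[0,0,0],[0,0,0]], roll=[0,0,0,0,0])

```text
time: 24.22
tool_pos: [0.4766, -0.3743, 0.0207]
orientation: [0.001, 0.877, 0.481, 0.0]
ft_force: [0.1, 0.9, 0.2]
opening: 0.0643
finger_force: 0.0
```

>>> send_rows(grip=[-1,-1,-1,-1,-1], offset=[[0,0,0],[0,0,0],[0,0,0],[0,0,0],[0,0,0]], roll=[0,0,0,0,0])

```text
time: 24.63
tool_pos: [0.4763, -0.3741, 0.02]
orientation: [-0.0, 0.877, 0.481, -0.0]
ft_force: [-0.2, 0.1, 0.1]
opening: 0.0307
finger_force: 0.0
```

>>> send_rows(grip=[-1,-1,-1,-1,-1], offset=[[0,0,0],[0,0,0],[0,0,0],[0,0,0],[0,0,0]], roll=[0,0,0,0,0])

```text
time: 25.05
tool_pos: [0.4763, -0.3741, 0.02]
orientation: [-0.0, 0.877, 0.481, -0.0]
ft_force: [0.4, 0.1, 1.2]
opening: 0.0155
finger_force: 30.0
```

>>> send_rows(grip=[-1,-1,-1,-1,-1], offset=[[0,0,-0.03],[0,0,-0.08],[0,0,-0.15],[0,0,-0.22],[0,0,-0.3]], roll=[0,0,0,0,0])

```text
time: 25.47
tool_pos: [0.4762, -0.374, 0.0812]
orientation: [-0.0, 0.877, 0.481, -0.0]
ft_force: [0.2, -0.7, -1.2]
opening: 0.0153
finger_force: 30.0
```

```bash
cat > held.py <<'E'
from h import *
import sys
for i in range(3): a,d=arm.read_camera('wrist')
s=arm.get_state();print(s['time'],s['tool_pos'],s['opening'],s['finger_force'],s['ft_force'].round(1),"yaw",np.degrees(np.arctan2(*yaw()[[1,0],0])))
if len(sys.argv)>1: save(sys.argv[1],a)
c=arm.calibration('wrist');H=np.array(c['hand_eye'])
v,u=np.nonzero(d>0);z=d[v,u];p=np.c_[(u-c['cx'])/c['fx']*z,(v-c['cy'])/c['fy']*z,z]@H[:3,:3].T+H[:3,3]
q=p[(abs(p[:,1])<.02)&(abs(p[:,0])<.06)&(p[:,0]>.009)&(p[:,2]>-.03)&(p[:,2]<.03)]
print(len(q),"x",np.percentile(q[:,0],[1,99]).round(4),"y",np.percentile(q[:,1],[1,99]).round(4),"z",np.percentile(q[:,2],[1,50,99]).round(4))
for x in (.015,.02,.025,.03):
  w=q[(abs(q[:,0]-x)<.0025)&(q[:,2]<0)]
  if len(w)>5: print(x,"ymid",np.percentile(w[:,1],[2,98]).round(4),"ztop",np.percentile(w[:,2],3).round(4))
E
python3 held.py
```

```text
25.6167 [ 0.4768493  -0.37455813  0.08147148] 0.015587962289419898 30.003174476660206 [ 0.6 -0.4 -2.2] yaw 57.509850661093765
2187 x [0.009  0.0349] y [-0.017   0.0161] z [-0.0258 -0.0114  0.0154]
0.015 ymid [-0.008   0.0081] ztop -0.0135
0.02 ymid [-0.008   0.0081] ztop -0.0136
0.025 ymid [-0.0085  0.008 ] ztop -0.0136
0.03 ymid [-0.0083  0.0079] ztop -0.0135
```

>>> send_rows(grip=[-1,-1,-1,-1,-1], offset=[[0,0,-0.17],[0,0,-0.36],[0,0,-0.55],[0,0,-0.75],[0,0,-0.95]], roll=[0,0,0,0,0])

```text
time: 26.03
tool_pos: [0.4758, -0.3736, 0.2709]
orientation: [-0.001, 0.877, 0.481, -0.0]
ft_force: [1.0, -0.5, -1.6]
opening: 0.0154
finger_force: 30.0
```

>>> send_rows(grip=[-1,-1,-1,-1,-1], offset=[[0,0,-0.19],[0,0,-0.38],[0,0,-0.57],[0,0,-0.76],[0,0,-0.95]], roll=[0,0,0,0,0])

```text
time: 26.45
tool_pos: [0.476, -0.3738, 0.461]
orientation: [-0.001, 0.877, 0.481, -0.0]
ft_force: [1.1, -0.5, -0.6]
opening: 0.0157
finger_force: 30.0
```

>>> send_rows(grip=[-1,-1,-1,-1,-1], offset=[[0.15,-0.1,0],[0.3,-0.21,0],[0.46,-0.32,0],[0.61,-0.43,0],[0.76,-0.53,0]], roll=[0,0,0,0,0])

```text
time: 26.87
tool_pos: [0.468, -0.1872, 0.4591]
orientation: [-0.001, 0.877, 0.481, -0.0]
ft_force: [0.1, 0.7, -1.3]
opening: 0.0155
finger_force: 30.0
```

>>> send_rows(grip=[-1,-1,-1,-1,-1], offset=[[0.15,-0.1,0],[0.3,-0.21,0],[0.46,-0.32,0],[0.61,-0.43,0],[0.76,-0.53,0]], roll=[0,0,0,0,0])

```text
time: 27.28
tool_pos: [0.4601, -0.002, 0.4593]
orientation: [-0.0, 0.877, 0.481, -0.0]
ft_force: [-0.0, -0.2, -1.7]
opening: 0.0159
finger_force: 30.0
```

>>> send_rows(grip=[-1,-1,-1,-1,-1], offset=[[0.15,-0.1,0],[0.3,-0.21,0],[0.46,-0.32,0],[0.61,-0.43,0],[0.76,-0.53,0]], roll=[0,0,0,0,0])

```text
time: 27.7
tool_pos: [0.4524, 0.1833, 0.4593]
orientation: [-0.0, 0.877, 0.481, -0.0]
ft_force: [0.4, 0.2, -0.0]
opening: 0.0158
finger_force: 30.0
```

>>> send_rows(grip=[-1,-1,-1,-1,-1], offset=[[0.11,-0.08,0],[0.22,-0.16,0],[0.34,-0.24,0],[0.45,-0.32,0],[0.55,-0.39,0]], roll=[0.07,0.14,0.21,0.28,0.35])

```text
time: 28.12
tool_pos: [0.446, 0.3178, 0.4589]
orientation: [0.0, 0.975, 0.223, -0.001]
ft_force: [0.3, 0.1, -0.9]
opening: 0.0161
finger_force: 30.0
```

```bash
python3 held.py
cat > pk.py <<'E'
from h import *
import sys
for i in range(3): a,d=arm.read_camera('wrist')
s=arm.get_state();print(s['time'],s['tool_pos'],"yaw",np.degrees(np.arctan2(*yaw()[[1,0],0])))
if len(sys.argv)>1: save(sys.argv[1],a)
p=pts("wrist",d,d>0); o=np.array([.4353,.3667]);e=np.array([.899,.438]);n=np.array([-.438,.899])
x=(p[:,:2]-o)@e; y=(p[:,:2]-o)@n
t=(abs(x)<.07)&(abs(y)<.045)&(p[:,2]>.068)&(p[:,2]<.0785)
zt=np.median(p[t,2]); r=cv2.minAreaRect((p[t,:2]*1000).astype(np.float32)); print("top z",zt,t.sum(),r)
for lo in np.arange(-.055,.07,.01):
  m=(abs(x-lo)<.004)&(p[:,2]<.09)&(p[:,2]>.04)
  w=m&t; f=m&(abs(y)<.012)&(p[:,2]<zt-.012)
  print(round(lo,3),"top y",np.percentile(y[w],[1,99]).round(4) if w.sum()>5 else "","floor",f.sum(),(np.percentile(y[f],[2,98]).round(4),np.median(p[f,2]).round(4)) if f.sum()>3 else "")
f=(abs(y)<.012)&(p[:,2]<zt-.012)&(p[:,2]>.045)&(abs(x)<.05)
if f.sum()>10: print("floor x",np.percentile(x[f],[1,99]).round(4))
print([(t["conf"],ray("wrist",t["centre"],.057).round(4)) for t in arm.tip_of("pocket","wrist")[:2]])
E
python3 pk.py p1.png
```

```text
28.2667 [0.44607108 0.3171922  0.45854074] 0.015484590563618481 30.004035591045977 [-0.1 -0.5 -1.1] yaw 26.142176321573587
2391 x [0.009  0.0351] y [-0.0176  0.0183] z [-0.0286 -0.0115  0.0148]
0.015 ymid [-0.0078  0.0083] ztop -0.0137
0.02 ymid [-0.0078  0.0082] ztop -0.0135
0.025 ymid [-0.0078  0.0081] ztop -0.0135
0.03 ymid [-0.0082  0.008 ] ztop -0.0134
28.4167 [0.4464655  0.31538425 0.4596564 ] yaw 26.07416767989092
top z 0.07512872875449339 2282 ((436.2881164550781, 367.7462463378906), (113.74422454833984, 68.05079650878906), 25.97662353515625)
-0.055 top y [-0.0334  0.0332] floor 42 (array([-0.0112,  0.0108]), np.float64(0.0574))
-0.045 top y [-0.0335  0.0331] floor 71 (array([-0.0114,  0.0106]), np.float64(0.0573))
-0.035 top y [-0.0335  0.0341] floor 0 
-0.025 top y [-0.0321  0.0338] floor 44 (array([-0.0069,  0.0094]), np.float64(0.0583))
-0.015 top y [-0.0323  0.0334] floor 55 (array([-0.0069,  0.0095]), np.float64(0.0572))
-0.005 top y [-0.0323  0.0333] floor 55 (array([-0.0071,  0.0094]), np.float64(0.0574))
0.005 top y [-0.0324  0.0341] floor 55 (array([-0.0073,  0.0092]), np.float64(0.0571))
0.015 top y [-0.0324  0.0339] floor 48 (array([-0.0061,  0.0089]), np.float64(0.0572))
0.025 top y [-0.0325  0.0332] floor 52 (array([-0.0061,  0.0095]), np.float64(0.0572))
0.035 top y [-0.0326  0.033 ] floor 53 (array([-0.0063,  0.0095]), np.float64(0.0573))
0.045 top y [-0.0327  0.0342] floor 33 (array([-0.0064,  0.0094]), np.float64(0.0574))
0.055 top y [-0.0328  0.0338] floor 0 
0.065 top y  floor 0 
floor x [-0.0488  0.0442]
[(0.89, array([0.4419, 0.3699, 0.057 ]))]
```

>>> send_rows(grip=[-1,-1,-1,-1,-1], offset=[[0.03,-0.06,0.15],[0.05,-0.12,0.32],[0.08,-0.18,0.5],[0.108,-0.257,0.66],[0.108,-0.257,0.8]], roll=[0,0,0,0,0])

```text
time: 28.88
tool_pos: [0.4427, 0.3724, 0.2978]
orientation: [-0.0, 0.974, 0.225, -0.0]
ft_force: [0.2, -0.2, -1.3]
opening: 0.0155
finger_force: 30.0
```

>>> send_rows(grip=[-1,-1,-1,-1,-1], offset=[[0,0,0.1],[0,0,0.2],[0,0,0.3],[0,0,0.4],[0,0,0.5]], roll=[0,0,0,0,0])

```text
time: 29.3
tool_pos: [0.4436, 0.3709, 0.1993]
orientation: [-0.0, 0.974, 0.225, 0.0]
ft_force: [0.5, 0.4, -1.6]
opening: 0.0157
finger_force: 30.0
```

```bash
python3 pk.py p2.png; python3 held.py | tail -4
```

```text
29.45 [0.44308107 0.37076801 0.19945772] yaw 25.99022716963075
top z 0.0768776898911086 5271 ((446.08319091796875, 372.7063293457031), (91.96141052246094, 68.28181457519531), 26.00295639038086)
-0.055 top y  floor 0 
-0.045 top y  floor 0 
-0.035 top y [-0.0324  0.0339] floor 0 
-0.025 top y [-0.0331  0.0345] floor 0 
-0.015 top y [-0.0329  0.0342] floor 0 
-0.005 top y [-0.0326  0.0339] floor 0 
0.005 top y [-0.0331  0.0345] floor 0 
0.015 top y [-0.0328  0.0342] floor 37 (array([-0.0084,  0.0097]), np.float64(0.0594))
0.025 top y [-0.0326  0.0338] floor 184 (array([-0.0083,  0.0096]), np.float64(0.059))
0.035 top y [-0.0331  0.0344] floor 186 (array([-0.0083,  0.0096]), np.float64(0.0589))
0.045 top y [-0.0328  0.0341] floor 94 (array([-0.0082,  0.0096]), np.float64(0.059))
0.055 top y [-0.033   0.0338] floor 0 
0.065 top y  floor 0 
floor x [0.0156 0.0446]
[(0.86, array([0.4473, 0.3713, 0.057 ]))]
0.015 ymid [-0.0079  0.0083] ztop -0.0136
0.02 ymid [-0.0078  0.0082] ztop -0.0136
0.025 ymid [-0.0078  0.0081] ztop -0.0134
0.03 ymid [-0.0082  0.0081] ztop -0.0136
```

View pics/p2.png

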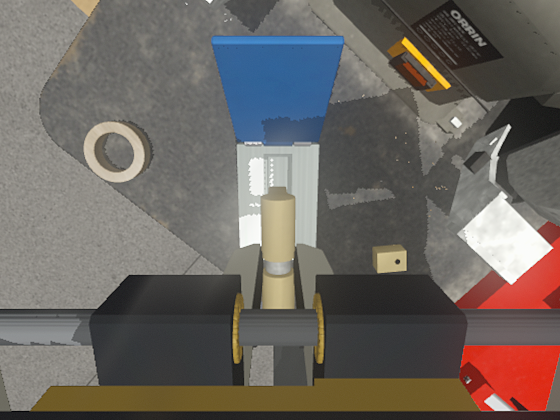

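>>> send_rows(grip=[-1,-1,-1,-1,-1], offset=[[0,-0.002,0.1],[0,-0.002,0.2],[0,-0.002,0.3],[0,-0.002,0.38],[0,-0.002,0.43]], roll=[0,0,0,0,0])

```text
time: 30.07
tool_pos: [0.443, 0.372, 0.1133]
orientation: [0.0, 0.974, 0.225, -0.0]
ft_force: [-0.4, 0.9, -2.0]
opening: 0.0153
finger_force: 30.0
```

>>> send_rows(grip=[-1,-1,-1,-1,-1], offset=[[0,0,0],[0,0,0],[0,0,0.03],[0,0,0.06],[0,0,0.1]], roll=[0,0,0,0,0])

```text
time: 30.48
tool_pos: [0.4435, 0.3724, 0.0944]
orientation: [-0.0, 0.974, 0.225, 0.001]
ft_force: [-0.2, 0.5, -1.6]
opening: 0.0156
finger_force: 30.0
```

```bash
python3 held.py
```

```text
30.6333 [0.44270846 0.37188983 0.09339493] 0.015554931243247683 30.003030314801435 [ 0.1 -0.1 -1.4] yaw 26.010362282512073
7286 x [0.009  0.0595] y [-0.0196  0.0195] z [-0.0255  0.0084  0.0212]
0.015 ymid [-0.0078  0.0083] ztop -0.0136
0.02 ymid [-0.0078  0.0082] ztop -0.0135
0.025 ymid [-0.0078  0.0081] ztop -0.0135
0.03 ymid [-0.0082  0.0081] ztop -0.0135
```

>>> send_rows(grip=[-1,-1,-1,-1,-1], offset=[[0,0.003,0.0],[0,0.003,0.015],[0,0.003,0.03],[0,0.003,0.04],[0,0.003,0.05]], roll=[0,0,0,0,0])

```text
time: 31.05
tool_pos: [0.4432, 0.3715, 0.0837]
orientation: [0.0, 0.974, 0.225, -0.0]
ft_force: [0.6, 0.6, -1.1]
opening: 0.0154
finger_force: 30.0
```

>>> send_rows(grip=[-1,-1,-1,-1,-1], offset=[[0,0,0.0],[0,0,0.005],[0,0,0.01],[0,0,0.015],[0,0,0.02]], roll=[0,0,0,0,0])

```text
time: 31.47
tool_pos: [0.4433, 0.3716, 0.08]
orientation: [-0.0, 0.974, 0.225, 0.0]
ft_force: [-0.7, 0.6, -2.0]
opening: 0.0156
finger_force: 30.0
```

Entering freely. Last few mm.

>>> send_rows(grip=[-1,-1,-1,-1,-1], offset=[[0,0,0.004],[0,0,0.008],[0,0,0.012],[0,0,0.015],[0,0,0.015]], roll=[0,0,0,0,0])

```text
time: 31.88
tool_pos: [0.4433, 0.3716, 0.077]
orientation: [-0.0, 0.974, 0.225, -0.0]
ft_force: [0.4, 0.8, -0.9]
opening: 0.0158
finger_force: 30.0
```

```bash
python3 held.py
```

```text
32.0333 [0.44329491 0.37155006 0.07701075] 0.015343776181307507 30.002941686761915 [ 0.3 -0.6 -2.2] yaw 26.007317463038472
8298 x [0.0091 0.0597] y [-0.0196  0.0196] z [-0.0246 -0.0041  0.0168]
0.015 ymid [-0.0079  0.0083] ztop -0.0134
0.02 ymid [-0.0078  0.0082] ztop -0.0135
0.025 ymid [-0.0078  0.0082] ztop -0.0134
0.03 ymid [-0.0082  0.0081] ztop -0.0135
```

>>> send_rows(grip=[-1,-1,-1,-1,-1], offset=[[0,0,0.002],[0,0,0.004],[0,0,0.005],[0,0,0.005],[0,0,0.005]], roll=[0,0,0,0,0])

```text
time: 32.45
tool_pos: [0.4434, 0.3717, 0.0768]
orientation: [-0.0, 0.974, 0.225, 0.0]
ft_force: [-2.8, -1.7, 8.6]
opening: 0.0155
finger_force: 30.0
```

Contact with the floor (weight taken, +9 N up). Release and rise.

>>> send_rows(grip=[-0.6,-0.5,-0.4,-0.4,-0.3], offset=[[0,0,0],[0,0,0],[0,0,0],[0,0,0],[0,0,0]], roll=[0,0,0,0,0])

```text
time: 32.87
tool_pos: [0.4433, 0.3715, 0.0759]
orientation: [0.0, 0.974, 0.225, -0.0]
ft_force: [-0.2, 0.3, -0.7]
opening: 0.0303
finger_force: 0.0
```

>>> send_rows(grip=[-0.3,-0.3,-0.3,-0.3,-0.3], offset=[[0,0,0],[0,0,-0.02],[0,0,-0.06],[0,0,-0.15],[0,0,-0.25]], roll=[0,0,0,0,0])

```text
time: 33.28
tool_pos: [0.4429, 0.3713, 0.1266]
orientation: [0.0, 0.974, 0.225, -0.001]
ft_force: [0.9, 0.3, 1.2]
opening: 0.0326
finger_force: 0.0
```

>>> send_rows(grip=[-0.3,-0.3,-0.3,-0.3,-0.3], offset=[[-0.05,0,-0.17],[-0.12,0,-0.34],[-0.2,0,-0.5],[-0.3,0,-0.65],[-0.4,0,-0.8]], roll=[0,0,0,0,0])

```text
time: 33.7
tool_pos: [0.3705, 0.3359, 0.2883]
orientation: [-0.0, 0.974, 0.225, 0.0]
ft_force: [-0.2, 0.4, 0.4]
opening: 0.0325
finger_force: 0.0
```

Run:
```python
from h import *
for i in range(5): a,d=arm.read_camera('wrist')
s=arm.get_state();print(s['time'],s['tool_pos'],s['opening']); save("f.png",a)
p=pts("wrist",d,d>0); o=np.array([.4353,.3667]);e=np.array([.899,.438]);n=np.array([-.438,.899])
x=(p[:,:2]-o)@e; y=(p[:,:2]-o)@n
k=(x>-.04)&(x<.055)&(abs(y)<.03)&(p[:,2]>.082)&(p[:,2]<.12)
print("lock",k.sum(),np.percentile(x[k],[1,99]).round(4),np.percentile(y[k],[1,99]).round(4),"z",np.percentile(p[k,2],98))
for x0 in (-.02,-.01,.02,.03,.04):
  m=k&(abs(x-x0)<.003); print(x0,np.percentile(p[m,2],95).round(4) if m.sum()>3 else "")
```

```text
33.95 [0.37135578 0.33641049 0.28588979] 0.03296519601581886
lock 1071 [-0.024   0.0429] [-0.0069  0.0088] z 0.08954013981776957
-0.02 0.0894
-0.01 0.0891
0.02 0.089
0.03 0.0891
0.04 0.0892
```

View pics/f.png

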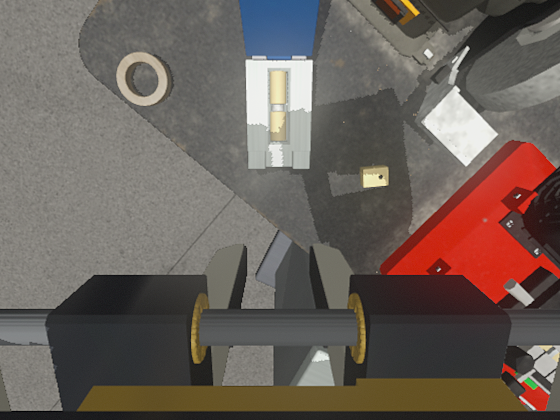

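```bash
python3 -c "
from cell import arm
print(arm.close_job())"
```

```text
the job is handed in; nothing more can be done
None
```

The job is handed in at about 34 s of the 72 s allowed. The cover was levered open with the screwdriver and leans back open, the screwdriver lies on the bench, and the lock cylinder sits flat in the pocket, its top level at about 89 mm against the expected 90. I kept the arm clear of the spool, tape roll and brass block but did not re-measure them; no result came back from judging.

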